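# Change over the bench isolators in the snowshoe workshop

### The arm

A 6-joint arm with a two-finger parallel gripper is mounted at the origin on the work surface. World frame = base frame: x ahead of the robot, y to its left, z up, the work surface at z = 0. Lengths are in m, angles in rad, forces in N, time in s.
With the tool pointing down it reaches from about 0.325 to 0.775 m from the base axis. Payload 5.5 kg.
Tool frame: the origin (TCP) lies midway between the tips of the shut fingers; the grasp point (between the pads) lies 19 mm behind it; z points along the fingers, y is the direction in which the jaws open and shut (so a half turn about z gives the same grasp; the last joint's range is limited). The gripper opens to 85 mm and grips with 20 to 120 N. Pads are 22 mm wide; open, the fingers measure 114 mm over their backs; the gripper's body (76 mm by 85 mm) begins 54 mm behind the grasp point. The pads swing forward as they close: fully open they stand 13 mm farther back than shut.
Start: joints at [-1.37, 0.091, 1.231, -0, 1.82, -0.057], TCP at [0.153, -0.58, 0.231] pointing down, gripper open.
Joint ranges: [-2.87, 2.87], [-0.86, 2.18], [0.17, 2.46], [-1.51, 4.65], [0.06, 2.69], [-2.65, 2.65]. Speed limits (rad/s): [2.57, 2.57, 3.01, 3.14, 3.14, 3.14].

### API

Orientations are given as [roll, pitch, yaw] about the fixed x, y, z axes, in that order (R = Rz(yaw) Ry(pitch) Rx(roll)).
In Python, from plant import r, claw, imaging gives the robot as it stands. Calls block until the motion is done:
- r.goto(position, orientation): joint-space move of the TCP to a pose.
- r.line_to(position, ori=None, max_speed=0.15, contact_N=None): straight line of the TCP; ori=None keeps the orientation; max_speed is the mean speed in m/s. With contact_N (N) it stops when the force on the tool has changed by that much, and returns True; else False.
- r.movej(angles): joint-space move.
- claw.move_gripper(opening, newtons=None): opening from 0.0 (shut) to 1.0 (fully open); newtons is the grip in N (None keeps the last); returns when the fingers have stopped.
- r.pause(seconds).
- r.ik(position, orientation): joint angles nearest the present ones, or None.
- r.get_obs(): the state.
- imaging.read_camera(name): name is "scene" or "top" or "wrist"; returns a dict with "image" (420x560x3 uint8, blue, green, red), "range_z" (420x560 float32, m along the optical axis (not along the pixel's ray), 0 where there is no reading), "fx", "fy", "cx", "cy" (pixels), "k1" (the pictures are not rectified: a ray, as slopes to the right and down, at radius r is drawn at 1 + k1 r^2 times it, then the intrinsics apply), "rvec" (rotation vector, rad) and "tvec" (3), from world to camera coordinates, as OpenCV has them; the wrist camera has in their place "T_tool_cam" (4x4, takes a point from camera to tool coordinates, whose origin is the TCP and whose axes are the flange's). Camera axes: x right, y down, z forward; pixel columns grow to the right and rows downward; lengths in m; the calibration is good to about 2 mm. A picture is of the moment at which its call begins: read the wrist's pose just before it.
A pose or a line that the arm cannot do raises r.PlanningError and nothing moves.
- r.job_done(): hands the job in, once; it reports no verdict.
Trained networks look in a picture, given as the dict that the camera call returned (one of the last four; its "shot" number tells which), for a name from the list of things; names that differ only in an ending like _2 or _b are one class to them, and where a whole thing is asked for, a point or a joint stands for the part that bears it (a point fixed in the world has none). Each returns a list of dicts, best first, with "confidence" (0 to 1); they miss things now and then, are a little off and sometimes report something else, mostly with a low value. They report only what shows in the picture. A call takes as long as a camera call. They do not tell look-alikes from the thing itself.
- imaging.look_for(picture, name): "box" ([centre column, centre row, width, height] in pixels, round what is visible of it).
The state is a dict: "time_s": time; "joint_pos": joint angles; "joint_velocities": joint speeds; "tau": joint torques, N m; "ee_pos": TCP position; "ee_rot": TCP orientation; "wrist_force": force on the tool from outside, world axes, zero at the start; "wrist_torque": the same for the moment, N m; "grip_width": opening from 0.0 (shut) to 1.0 (fully open).
Only numpy, scipy, OpenCV 4.12 (cv2) and the standard library are available. Lean on these libraries where they do the work, as an engineer would, in place of code of your own. Each camera call takes 0.05 s, during which the arm holds its last target.

### The job

The hut's inverter can carry only one bench machine at a time. First turn the rotary isolator with the long bar handle off (bar across its box), then turn the isolator with the short bar handle on (bar along its box), each a quarter turn fully home in its detent; never have both on together.

Things in the scene. Friction and masses are not known exactly. Their poses are not given: they have to be found in the camera images.
- long_grip (a point): Long black bar handle, 104 mm long, 14 thick, 36 tall, upright on an aluminium disc (56 across, 8 thick) on a grey box (110 x 80, 75 high) fixed to the bench; a third box with a round fluted knob is not part of the job. Turns about its middle on a vertical axis. Point: on that axis, 10 mm below the bar's top edge, 110 above the bench. y runs along the bar, x across it, z up; turns with it.
- long_handle (a joint): Turn of the long bar, rad: 0 off (bar across the box's long side), 1.571 on (bar along it), growing clockwise seen from above; stops at both ends. Starts on. A detent spring (about 0.15 N m at the ends, none half-way) drives it to the nearer end if let go more than about 10 degrees past half-way.
- short_grip (a point): Short black bar handle, 56 mm long, 14 thick, 36 tall, on the same kind of disc and grey box as the long one. Point: on its vertical turning axis, 10 mm below the bar's top edge, 110 mm above the bench. y runs along the bar, x across its thickness, z up; turns with the bar.
- short_handle (a joint): Turn of the short bar, rad: 0 off (bar across its box's long side), 1.571 on (bar along it), growing clockwise seen from above; same stops and detent spring as the long one. Starts off.
Mind the look-alikes: they are no part of the job. What is shaped like the part that bears long_grip but pink is not meant.

How it is judged:
By the outcome, as a careful person would: the job done as asked, in the order asked, and still so for the second after the job is handed in, with the robot touching nothing.
It also fails if it takes over 48 s, if anything falls off the work surface, if the arm or the gripper's body presses on something with over 40 N, if the wrist force passes 120 N, or if a joint passes its speed limit or range.

## Working session

There is one attempt and no reset: what is moved stays moved. The work goes in short steps, each a Python script; the robot and the scene stay as the last script left them, time stands still between calls to the robot, and variables do not carry over. Pictures are saved under pics/ and viewed, and the job is handed in when it is done.

```bash
mkdir -p pics; ls; cat > h.py <<'E'
import numpy as np, cv2
from plant import r, claw, imaging
def world(c,u,v,z=None):
    K=np.array([[c['fx'],0,c['cx']],[0,c['fy'],c['cy']],[0,0,1]]);
    p=cv2.undistortPoints(np.array([[[u,v]]],float),K,np.array([c['k1'],0,0,0.]))[0,0]
    R=cv2.Rodrigues(np.array(c['rvec'],float))[0];t=np.array(c['tvec'],float).ravel()
    ray=R.T@np.array([p[0],p[1],1]);o=-R.T@t
    if z is None:
        return o+ray*c['range_z'][int(round(v)),int(round(u))]
    return o+ray*(z-o[2])/ray[2]
E
python3 - <<'E'
from h import *
print(r.get_obs()['time_s'],r.get_obs()['ee_rot'])
for n in ("scene","top"):
    c=imaging.read_camera(n); cv2.imwrite(f'pics/{n}1.png',c['image'])
    np.save(f'{n}1.npy',c,allow_pickle=True)
    for k in ("long_grip","short_grip"):
        for d in imaging.look_for(c,k): print(n,k,np.round(d['box'],1),round(d['confidence'],2))
E
```

```text
pics
0.0 [-3.13962563e+00 -1.27411574e-04  2.57821398e-01]
scene long_grip [428.4 186.9  40.8  27.6] 0.91
scene long_grip [379.1 244.1  20.5  35.5] 0.69
scene short_grip [114.5 271.5  29.9  22.3] 0.95
top long_grip [135.8 274.1  39.4  18.6] 0.94
top long_grip [199.2 186.4  19.5  39.4] 0.71
top short_grip [399.1 154.   19.1  19.6] 0.77
```

View pics/scene1.png

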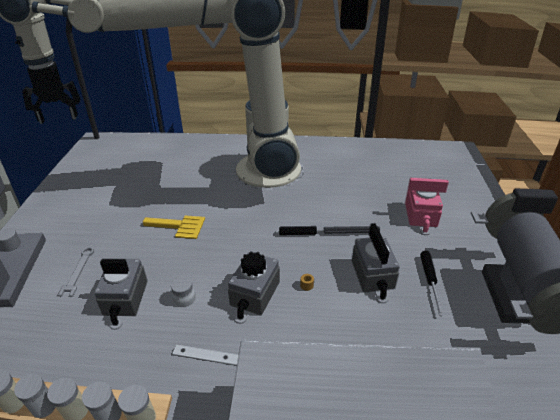

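View pics/top1.png

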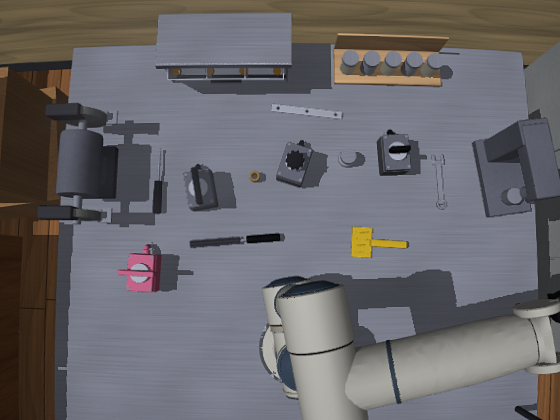

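The long-bar candidates in the top view are pink (140,272) and grey with a black bar (199,186). The grey one fits because the pink one is excluded by name. The short bar is at (398,153), and the fluted knob at (295,160) isn't part of the job. Next I'll check enlarged crops and measure from depth.

```bash
python3 - <<'E'
from h import *
c=np.load('top1.npy',allow_pickle=True).item(); s=np.load('scene1.npy',allow_pickle=True).item()
def crop(c,u,v): return cv2.resize(c['image'][v-32:v+32,u-32:u+32],(380,290) if 0 else (290,290),interpolation=cv2.INTER_CUBIC)
cv2.imwrite('pics/crops.png',np.vstack([np.hstack([crop(c,199,186),crop(c,398,153)]),np.hstack([crop(s,379,255),crop(s,118,285)])]))
for cam,nm,pts in((c,'top',((199,186),(398,153))),(s,'scene',((379,255),(118,285)))):
  for (u,v) in pts:
    P=np.array([list(world(cam,x,y))+list(cam['image'][y,x])+[x,y] for y in range(v-38,v+38) for x in range(u-38,u+38) if cam['range_z'][y,x]>0])
    print(nm,u,v,'n',len(P),'table z',np.percentile(P[:,2],20).round(4))
    for lo,hi,l in((.108,.13,'bar'),(.065,.082,'box')):
      Q=P[(P[:,2]>lo)&(P[:,2]<hi)][:,:3]
      if len(Q)>5:
        (cx,cy),(w,h),a=cv2.minAreaRect((Q[:,:2]*1000).astype(np.float32))
        print(l,len(Q),'mean',Q.mean(0).round(4),'rect c',round(cx,1),round(cy,1),'wh',round(w,1),round(h,1),'ang',round(a,1))
E
```

```text
top 199 186 n 5757 table z -0.002
bar 196 mean [0.4598 0.2927 0.1186] rect c 461.9 293.9 wh 103.5 14.7 ang 11.9
box 607 mean [0.4601 0.2901 0.0749] rect c 462.1 293.9 wh 106.9 76.6 ang 11.0
top 398 153 n 5758 table z -0.0022
bar 102 mean [ 0.574  -0.2797  0.1178] rect c 575.4 -281.8 wh 15.5 54.9 ang 1.8
box 686 mean [ 0.5712 -0.2782  0.0744] rect c 574.6 -280.7 wh 106.0 77.5 ang 4.3
scene 379 255 n 5745 table z 0.0018
bar 289 mean [0.4705 0.2933 0.1193] rect c 465.0 293.9 wh 106.6 14.4 ang 11.7
box 727 mean [0.4822 0.2915 0.0756] rect c 464.8 294.3 wh 108.4 77.6 ang 11.4
scene 118 285 n 5744 table z 0.0007
bar 199 mean [ 0.5776 -0.2782  0.1176] rect c 575.6 -279.1 wh 16.7 54.7 ang 0.9
box 817 mean [ 0.5947 -0.2689  0.0749] rect c 577.2 -279.2 wh 105.6 77.7 ang 3.7
```

View pics/crops.png

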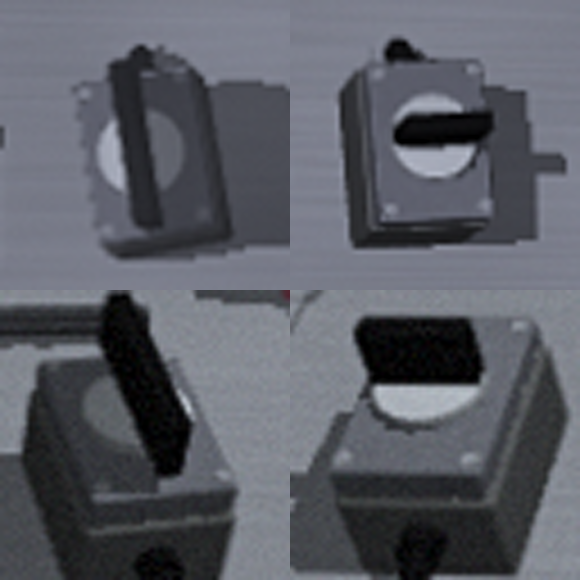

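The crops confirm both: long is grey and black, bar along its box (on). Short is across its box (off). Sizes match: 104x15 and 55x15, with bar tops at about 0.119. Next I'll check the IK for the turns.

```bash
python3 - <<'E'
from h import *
d=np.deg2rad
for nm,p,a0,a1 in(('L',(.4635,.294),11.5,101.5),('S',(.5755,-.28),94,4)):
  for off in(0,180,-180):
    for a in(a0,a1):
      for z in (.092,.23):
        q=r.ik([*p,z],[np.pi,0,d(a+off)]); print(nm,a,off,z,None if q is None else np.round(q,2))
E
```

```text
L 11.5 0 0.092 [ 0.5  -0.03  1.6  -0.    1.57  1.87]
L 11.5 0 0.23 [ 0.5  -0.05  1.37 -0.    1.82  1.87]
L 101.5 0 0.092 [ 0.5  -0.03  1.6  -0.    1.57  0.3 ]
L 101.5 0 0.23 [ 0.5  -0.05  1.37 -0.    1.82  0.3 ]
L 11.5 180 0.092 [ 0.5  -0.03  1.6   0.    1.57 -1.27]
L 11.5 180 0.23 [ 0.5  -0.05  1.37  0.    1.82 -1.27]
L 101.5 180 0.092 None
L 101.5 180 0.23 None
L 11.5 -180 0.092 [ 0.5  -0.03  1.6   0.    1.57 -1.27]
L 11.5 -180 0.23 [ 0.5  -0.05  1.37  0.    1.82 -1.27]
L 101.5 -180 0.092 None
L 101.5 -180 0.23 None
S 94 0 0.092 [-0.51  0.21  1.34  0.    1.59 -0.58]
S 94 0 0.23 [-0.51  0.2   1.11  0.    1.83 -0.58]
S 4 0 0.092 [-0.51  0.21  1.34 -0.    1.59  1.  ]
S 4 0 0.23 [-0.51  0.2   1.11 -0.    1.83  1.  ]
S 94 180 0.092 [-0.51  0.21  1.34 -0.    1.59  2.57]
S 94 180 0.23 [-0.51  0.2   1.11 -0.    1.83  2.57]
S 4 180 0.092 [-0.51  0.21  1.34  0.    1.59 -2.15]
S 4 180 0.23 [-0.51  0.2   1.11  0.    1.83 -2.15]
S 94 -180 0.092 [-0.51  0.21  1.34 -0.    1.59  2.57]
S 94 -180 0.23 [-0.51  0.2   1.11 -0.    1.83  2.57]
S 4 -180 0.092 [-0.51  0.21  1.34  0.    1.59 -2.15]
S 4 -180 0.23 [-0.51  0.2   1.11  0.    1.83 -2.15]
```

```bash
python3 - <<'E'
from h import *
d=np.deg2rad; p=(.4635,.294)
def st(m):
    o=r.get_obs(); print(m,round(o['time_s'],2),np.round(o['ee_pos'],4),np.round(o['wrist_force'],1),np.round(o['wrist_torque'],2),round(o['grip_width'],3))
r.goto([*p,.24],[np.pi,0,d(11.5)]); st('above')
c=imaging.read_camera('wrist'); cv2.imwrite('pics/w1.png',c['image'])
print(r.line_to([*p,.093],max_speed=.12,contact_N=12)); st('down')
claw.move_gripper(0.0,25); st('grip')
E
```

```text
above 3.54 [0.4639 0.2934 0.24  ] [-0.1 -0.1 -0.1] [-0.05 -0.07  0.01] 0.999
False
down 4.97 [0.464  0.2943 0.0941] [ 1.  -0.2  0.3] [-0.02  0.01 -0.03] 0.998
grip 5.62 [0.4636 0.2934 0.0932] [-0.5 -4.9  2. ] [-0.49  0.04 -0.12] 0.156
```

View pics/w1.png

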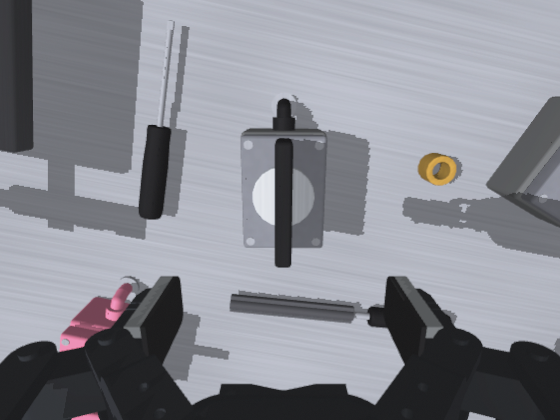

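The bar is gripped: the opening reads 13.3 mm against the 14 mm bar. In the wrist picture it lies upright at (284,200), aligned between the fingers. Now I'll turn it counterclockwise to off in steps.

```bash
python3 - <<'E'
from h import *
d=np.deg2rad; p=(.4635,.294)
def st(m):
    o=r.get_obs(); print(m,round(o['time_s'],2),np.round(o['ee_pos'],4),np.round(o['wrist_force'],1),np.round(o['wrist_torque'],2),round(o['grip_width'],3),np.rad2deg(o['ee_rot'][2]).round(1))
for a in (35,60,85,98,101.5,103):
    r.goto([*p,.093],[np.pi,0,d(a)]); st(a)
E
```

```text
35 6.09 [0.4635 0.2937 0.0931] [-1.4 -2.8  2.9] [-0.56  0.13 -0.14] 0.158 34.8
60 6.59 [0.4632 0.294  0.0932] [-1.9 -3.4  4.6] [-0.58  0.51  0.06] 0.161 59.8
85 7.09 [0.4629 0.2941 0.0931] [-5.  -3.6  5. ] [-0.6   0.66  0.17] 0.156 84.9
98 7.42 [0.4627 0.2941 0.0931] [-6.  -2.8  5.2] [-0.63  0.78  0.18] 0.158 97.9
101.5 7.67 [0.4626 0.2941 0.0932] [-5.9 -2.8  6.4] [-0.59  0.87 -0.1 ] 0.159 101.3
103 7.92 [0.4626 0.2941 0.0932] [-5.3 -3.4  4.9] [-0.53  0.89 -0.77] 0.159 102.8
```

The torque reversed to -0.77 N m at the stop, so it's home. Releasing, lifting and verifying.

```bash
cat >> h.py <<'E'
def barang(c,u,v,w=30):
    P=np.array([world(c,x,y) for y in range(v-w,v+w) for x in range(u-w,u+w) if c['range_z'][y,x]>0])
    for lo,hi,l in((.108,.13,'bar'),(.065,.082,'box')):
      Q=P[(P[:,2]>lo)&(P[:,2]<hi)]
      if len(Q)>5: print(l,len(Q),cv2.minAreaRect((Q[:,:2]*1000).astype(np.float32)))
E
python3 - <<'E'
from h import *
d=np.deg2rad; p=(.4635,.294); s=(.5755,-.28)
r.goto([*p,.093],[np.pi,0,d(101.5)])
claw.move_gripper(1.0)
r.line_to([*p,.24],max_speed=.2)
r.goto([*s,.24],[np.pi,0,d(93.5)])
c=imaging.read_camera('top'); cv2.imwrite('pics/top2.png',c['image']); barang(c,199,186)
c=imaging.read_camera('scene'); cv2.imwrite('pics/scene2.png',c['image'][150:350,60:460]); barang(c,379,250,33)
c=imaging.read_camera('wrist'); cv2.imwrite('pics/w2.png',c['image'])
print(r.get_obs()['time_s'],r.get_obs()['wrist_force'])
E
```

```text
bar 202 ((462.3829040527344, 293.0597229003906), (15.25208854675293, 101.78338623046875), 11.825682640075684)
box 647 ((461.9759216308594, 294.3606262207031), (106.70064544677734, 77.64530944824219), 11.290828704833984)
bar 372 ((463.0299377441406, 294.8145446777344), (18.562728881835938, 103.38526916503906), 11.30801010131836)
box 599 ((464.97833251953125, 294.5472717285156), (108.06851959228516, 77.14566802978516), 10.587166786193848)
12.0 [ 0.42287235 -0.45154743 -0.27256672]
```

View pics/scene2.png

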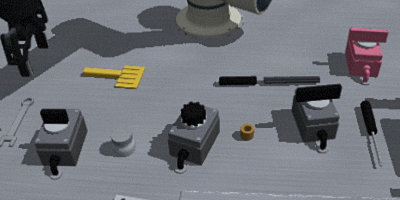

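View pics/w2.png

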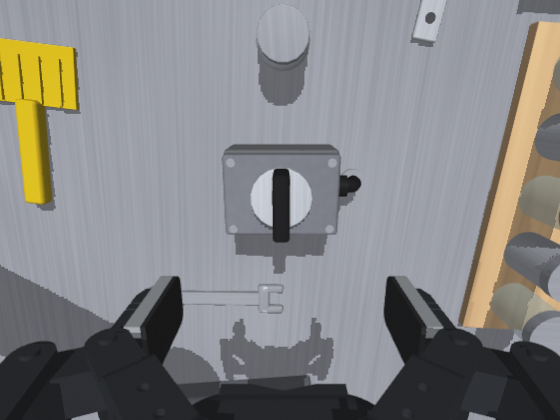

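The long bar is now square across its box, 11.8° against 11.3° in the fits, so it's off. In the wrist view the short bar stands upright at (281,205), centred between the jaws. I'll grip it and turn it clockwise.

```bash
python3 - <<'E'
from h import *
d=np.deg2rad; p=(.5755,-.28)
def st(m):
    o=r.get_obs(); print(m,round(o['time_s'],2),np.round(o['ee_pos'],4),np.round(o['wrist_force'],1),np.round(o['wrist_torque'],2),round(o['grip_width'],3),np.rad2deg(o['ee_rot'][2]).round(1))
print(r.line_to([*p,.093],max_speed=.12,contact_N=12)); st('down')
claw.move_gripper(0.0,25); st('grip')
for a in (70,45,20,7,4,2.5,1.5):
    r.goto([*p,.093],[np.pi,0,d(a)]); st(a)
    if a<5 and r.get_obs()['wrist_torque'][2]>.6: break
E
```

```text
False
down 13.38 [ 0.576  -0.2803  0.0943] [-0.2 -0.3 -0.6] [-0.05 -0.    0.05] 1.0 93.5
grip 14.03 [ 0.5744 -0.2801  0.0932] [-6.8 -0.5  2.5] [0.07 0.63 0.04] 0.161 93.5
70 14.5 [ 0.575  -0.2802  0.0932] [-4.4  0.9  2.3] [-0.04  0.55  0.06] 0.156 70.2
45 15.0 [ 0.5755 -0.2805  0.0932] [-2.  -1.4  1. ] [-0.47  0.16 -0.06] 0.16 45.2
20 15.5 [ 0.5758 -0.2811  0.0932] [-1.6 -5.2  1.4] [-0.86 -0.08 -0.12] 0.161 20.2
7 15.83 [ 0.5759 -0.2814  0.0932] [-0.8 -6.3  0.3] [-0.98 -0.11 -0.19] 0.155 7.2
4 16.08 [ 0.5759 -0.2815  0.0932] [-0.5 -6.4  0. ] [-1.03 -0.15 -0.12] 0.156 4.2
2.5 16.33 [ 0.5759 -0.2815  0.0933] [ 0.1 -6.9 -0.2] [-1.04 -0.07  0.35] 0.157 2.8
1.5 16.58 [ 0.5759 -0.2815  0.0932] [-0.2 -7.9  1.3] [-1.13 -0.01  0.74] 0.16 1.8
```

```bash
python3 - <<'E'
from h import *
d=np.deg2rad; p=(.5755,-.28)
r.goto([*p,.093],[np.pi,0,d(3.5)])
claw.move_gripper(1.0)
r.line_to([*p,.24],max_speed=.2)
c=imaging.read_camera('wrist'); cv2.imwrite('pics/w3.png',c['image'])
r.movej([-1.37,.091,1.231,0,1.82,-.057]); r.pause(.3)
c=imaging.read_camera('top'); cv2.imwrite('pics/top3.png',c['image']); barang(c,199,186); barang(c,398,153)
c=imaging.read_camera('scene'); cv2.imwrite('pics/scene3.png',c['image']); barang(c,379,250,33); barang(c,118,280)
print(r.get_obs()['time_s'],r.get_obs()['wrist_force'])
E
```

```text
bar 203 ((462.6926574707031, 292.6169738769531), (15.492912292480469, 102.58988952636719), 11.204497337341309)
box 647 ((462.05517578125, 293.10845947265625), (107.23649597167969, 76.81001281738281), 9.538328170776367)
bar 112 ((573.1897583007812, -280.2485046386719), (52.7855110168457, 15.739215850830078), 4.559155464172363)
box 663 ((574.8655395507812, -281.7448425292969), (106.48507690429688, 77.7967758178711), 3.625544548034668)
bar 371 ((464.1727600097656, 295.328125), (15.46898078918457, 102.78651428222656), 11.534486770629883)
box 600 ((464.55841064453125, 294.08929443359375), (107.92774200439453, 78.26862335205078), 11.839781761169434)
bar 191 ((574.6467895507812, -279.14794921875), (58.24199676513672, 16.313827514648438), 3.142620086669922)
box 856 ((577.1585083007812, -278.739501953125), (105.19183349609375, 77.97460174560547), 3.9805965423583984)
20.7333 [-0.20581162  0.06496091 -0.5910467 ]
```

View pics/top3.png

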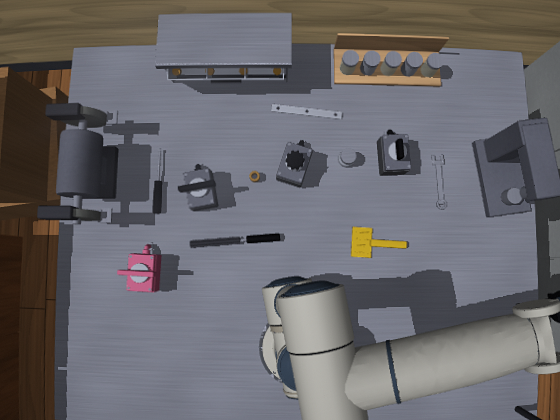

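View pics/w3.png

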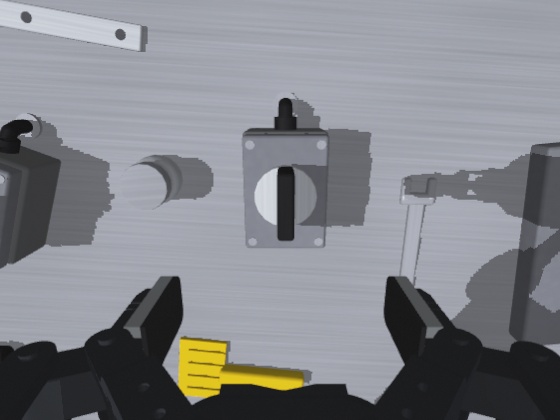

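The top view shows the long bar across its box at (198,186) and the short bar along its box at (399,150). The wrist view shows the short bar aligned at (286,203). Nothing else moved, so I'm handing the job in.

```bash
python3 -c "
from h import *
r.job_done(); print(r.get_obs()['time_s'])"
```

```text
the job is handed in; nothing more can be done
the job is handed in; nothing more can be done
```

The job is done and handed in at about 21 s of the 48 s allowed. I turned the long-bar isolator off first and checked it in the camera images. Only then did I turn the short-bar isolator on, so the two were never on together.

**Last checks:**
- **Stops:** each handle was turned until the torque reversed to about 0.75 N m against its end stop, then let go.
- **Long bar:** it sits square across its box. The scene view puts it within 0.5° of square, and so did both views right after the turn. The final top view read 1.7° off, which I put down to noise in that box fit (the same box read 11.3° earlier).
- **Short bar:** it lies along its box within about 1° in both views.
- **Limits:** the forces I read while gripping and turning stayed under about 10 N. I saw nothing else move, and the arm was back at its start pose, clear of everything.

The pink look-alike and the fluted knob were left alone.

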